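Stow the jar in the pantry tier and latch its door

TASK

Stand the closed glass jar upright inside the upper grey tier, lowering it gently in through the open top. Then push the tier's door shut, without slamming or forcing it, until its latch snaps behind the strike and holds the door by itself. Leave the other things where they are.

Things in the scene. Friction and masses are not known exactly. Their poses are not given: they have to be found in the camera images.
- jar: small closed glass jar with a steel screw lid, 52 mm across, 85 mm tall, 0.2 kg, standing on the cupboard floor. Origin at the centre of its underside, z up
- tier: two stacked grey plastic tiers, fixed, 150 mm deep (x), 190 wide (y), 205 tall. Origin at the centre of the underside; -x of its frame is the front with the door, +y its left seen from the robot. The upper tier is open on top: walls 4 mm thick up to 205 mm, inside 182 mm wide (y -91 to 91) and from the door at x = -75 to the back wall at x = 71. Breaks if pressed above 15 N
- tier_floor (a point): centre of the upper tier's inner floor, 106 mm above the tier's origin, axes as the tier's; stand the jar with its centre within 60 mm of it in y and from 15 mm in front of to 40 mm behind it in x, clear of the latch housing on the door's inside, which reaches to 45 mm in front of this point when the door is shut
- hinge_top (a point): top end of the door's upright hinge line, left front corner of the upper tier: at (-78, 90, 205) mm in the tier's frame; axes as the tier's
- door_push (a point): point on the outer face of the door at its top edge, 120 mm from the hinge line; its frame turns with the door: -x points out of the outer face, -y along the door to its free edge, z up. Push near this point with the tips of the closed fingers, pointing down, 15 to 40 mm below the top edge
- door (a joint): opening angle of the door, rad: 0 flush with the front, grows as its right edge swings towards the robot; starts at 1 to 1.3. Plain grey 6 mm panel, hinge line in its mid-plane, 162 mm to the free edge, 93 mm tall, its foot 110 mm above the tier's origin. A weak hinge spring (0.3 N m when shut) swings it wide open unless latched
- keeper: empty red plastic onion keeper, an open bulbous bowl 108 mm across, 62 mm tall; leave alone; origin at the centre of its underside
- press: stainless steel garlic press lying flat, 150 mm long along x, 36 mm wide, 27 mm tall; leave alone; origin underneath
- lid1: blue plastic lid, 90 mm across, 14 mm tall, lying flat; leave alone; origin at the centre of its underside
- lid2: the second, matching blue plastic lid; leave alone
- door_latch (a point): bevelled sprung latch at the door's free edge: this point is fixed in the door at the free edge, 15 mm below its top. Pushing at door_push takes about 2 N, then 5 rising to 8 N over some 6 mm while the bevel rides over the strike; as the latch snaps in it drops to 2 to 3 N, and within 5 mm past the snap the door meets a rigid stop
- catch (a point): steel strike post on the right front corner of the tier, given for its middle setting. Post and door stop share an adjustable plate that is set up to 15 mm farther in or out along the tier's x: this differs from start to start and is not measured, so the latched door rests at any angle from -0.09 to 0.09 rad and the snap must be felt
Things that resemble listed ones, but are neither listed nor needed, are in the scene too. Several things look just like the jar: the one meant starts farthest to the robot's left.

How it is judged (in metres and radians):
On the way, in this order (a step that is already met when the one before it is completed fails the run):
1. the jar stands upright and released in the upper tier while the door is still open (x of jar in the frame of tier_floor between -0.05 and 0.05 m and y of jar in the frame of tier_floor between -0.07 and 0.07 m and z of jar in the frame of tier_floor between -0.005 and 0.005 m and angle between jar's own z axis and vertical below 0.1 rad and contact force between the fingers and jar below 0.1 N and value of joint door above 0.4 rad), for 0.2 s.
2. the door is latched shut and holds by itself (value of joint door below 0.11 rad and contact force between each of the fingers, the arm and tier below 0.1 N and velocity of joint door below 0.05 rad/s), for 0.4 s.
At the end, for the whole second after the job is handed in: The door stays latched by itself (angle below 0.11 rad; unlatched it springs wide open) and the jar stands upright (within 0.1 rad) and at rest on the upper tier's floor (value of joint door below 0.11 rad and x of jar in the frame of tier_floor between -0.05 and 0.05 m and y of jar in the frame of tier_floor between -0.07 and 0.07 m and z of jar in the frame of tier_floor between -0.005 and 0.005 m and angle between jar's own z axis and vertical below 0.1 rad and linear speed of jar below 0.02 m/s); the robot touches nothing.
It fails at once if the door or tier is forced (more than 15 N from gripper or arm) (contact force between any of the fingers, the arm and tier above 15 N).
It fails at once if the door is slammed (closing faster than 5 rad/s) (velocity of joint door below -5 rad/s).
It fails at once if the jar is dropped or knocked into the tier (more than 30 N) (contact force between jar and tier above 30 N).
It fails at once if onion keeper, garlic press or a lid is moved over 30 mm (distance of any of keeper, press, lid1, lid2 from where it was at the start of the episode above 0.03 m).
It also fails if it takes over 72 s, if anything falls off the work surface, if the arm or the gripper's body presses on something with over 40 N, if the wrist force passes 120 N, or if a joint passes its speed limit or range.

ROBOT

A 6-joint arm with a two-finger parallel gripper is mounted at the origin on the work surface. World frame = base frame: x ahead of the robot, y to its left, z up, the work surface at z = 0. Lengths are in mm, angles in rad, forces in N, time in s.
With the tool pointing down it reaches from about 275 to 1000 mm from the base axis. Payload 8.4 kg.
Tool frame: the origin (TCP) lies at the very end of the fingers, on their centre line; the grasp point (between the pads) lies 19 mm behind it; z points along the fingers, y is the line along which they close (so a half turn about z gives the same grasp; the last joint's range is limited). The gripper opens to 85 mm and grips with 20 to 120 N. Pads are 22 mm wide; open, the fingers measure 114 mm over their backs; the gripper's body (76 mm by 85 mm) begins 54 mm behind the grasp point. The pads swing forward as they close: fully open they stand 13 mm farther back than shut.
Start: joints at [-1.139, 0.353, 1.633, -0, 1.155, -0.002], TCP at [262.7, -567.112, 231.281] pointing down, gripper open.
Joint ranges: [-2.63, 2.63], [-0.92, 2.1], [0.06, 2.66], [-1.3, 4.44], [0, 2.69], [-3.02, 3.02]. Speed limits (rad/s): [2.22, 2.22, 2.79, 3.14, 3.14, 3.14].

INTERFACE

Orientations are given as [roll, pitch, yaw] about the fixed x, y, z axes, in that order (R = Rz(yaw) Ry(pitch) Rx(roll)).
In Python, from rig import sensors, grab_frame, camera_params, order gives the robot as it stands. The module is installed in compiled form; this text tells all that it offers.
- The arm moves only by the tool move_arm, never from a script. Its argument "motion" is a list of rows, each a list of 7 numbers: the turn, a rotation vector about the tool's x, y, z in a scale on which 1.0 is pi rad, then the shift along the tool's x, y, z in shares of 0.8 m (1.0 is 0.8 m), then the finger opening in m, from 0 to 0.0854. A call has 1 to 8 rows; each row is the pose to reach, as a shift and turn from the pose commanded when the call began, along the tool's axes at that moment; what a row does not reach only later rows make up. A row lasts 1/8 s, in which the tool goes at most 62.5 mm and 10.7 degrees, less where a joint would pass 70% of its speed; a pose out of reach is approached as far as the arm can. A call with a gripper value outside its range is refused whole. The fingers move at their own pace and stop on an object; "grip_force" is the grip in N (left out, the last holds). Time passes only in rows, so rows that repeat a pose let the fingers close. It gives the time, the measured TCP pose, the force, the opening and the grip force at its end, in the units of the state.
- sensors.sense(): the state, without advancing time (a new reading comes with each control period).
- grab_frame(name): name is "scene" or "top" or "wrist"; returns (picture, depth): 384x512x3 uint8, red, green, blue; 384x512 float32, mm along the optical axis (not along the pixel's ray), 0 where there is no reading.
- camera_params(name): a dict with "camera_matrix" (3x3 intrinsics, pixels), "world_from_camera" (4x4, takes a point from camera to world coordinates). Camera axes: x right, y down, z forward; pixel columns grow to the right and rows downward; lengths in mm; the calibration is good to about 2 mm. A picture is of the moment at which its call begins: read the wrist's pose just before it. camera_params takes no time and is no camera call; for the wrist camera it gives the pose at the moment of the call.
- order.sign_off(): hands the job in; it is judged then, once.
The state is a dict: "clock": time; "qpos": joint angles; "qvel": joint speeds; "joint_efforts": joint torques, N m; "eef_pos": TCP position; "tcp_rot": TCP orientation; "contact_force": force on the tool from outside, world axes, zero at the start; "wrist_torque": the same for the moment, N m; "opening": opening from 0.0 (shut) to 1.0 (fully open); "grasp_force": force on a finger pad.
Only numpy, scipy, OpenCV 4.12 (cv2) and the standard library are available. Lean on these libraries where they do the work, as an engineer would, in place of code of your own. Each camera call takes 0.05 s, during which the arm holds its last target. There are 200 camera calls.

## Working session

There is one attempt and no reset: what is moved stays moved. The work goes in short steps, Python scripts to look and compute and a tool call to move; the robot and the scene stay as the last step left them, time stands still between calls to the robot, and variables do not carry over. Pictures are saved under pics/ and viewed, at most 10 in all, crops included, and the job is handed in when it is done.

Besides the shell and the picture viewer there is one more tool, called after "Request:" as name(argument=value, ...), one argument or row to a line, values as JSON. move_arm: Moves the arm, as the interface text tells. Its arguments: {"type":"object","properties":{"motion":{"type":"array","items":{"type":"array","items":{"type":"number"}}},"grip_force":{"type":"number"}},"required":["motion"]}

```bash
mkdir -p pics
cat > h.py <<'E'
import numpy as np, cv2
from rig import sensors, grab_frame, camera_params, order
def cloud(name):
    p=camera_params(name); im,d=grab_frame(name)
    K=np.array(p["camera_matrix"]);T=np.array(p["world_from_camera"])
    v,u=np.mgrid[:384,:512]
    c=np.stack([(u-K[0,2])/K[0,0]*d,(v-K[1,2])/K[1,1]*d,d],-1)
    w=c@T[:3,:3].T+T[:3,3]; w[d==0]=np.nan
    return im,w
def save(n,im,s=1):
    cv2.imwrite(n,cv2.resize(im[...,::-1],None,fx=s,fy=s,interpolation=cv2.INTER_CUBIC))
E
python3 - <<'E'
from h import *
s=sensors.sense();print(s)
for n in("scene","top"):
    im,w=cloud(n);save(f"pics/{n}.png",im,1.5);np.savez(n,im=im,w=w)
    p=camera_params(n);print(n,np.round(p["world_from_camera"],2).tolist(),np.round(p["camera_matrix"],1).tolist())
E
```

```text
{'clock': 0.0, 'qpos': array([-1.13935931e+00,  3.53637984e-01,  1.63416116e+00, -2.27999347e-05,
        1.15514582e+00, -2.39762280e-03]), 'qvel': array([ 0.00028742, -0.00062356, -0.00012971,  0.00025027, -0.00117422,
        0.00045504]), 'joint_efforts': array([-1.71403644e-03, -6.05250049e+01, -3.42076313e+01,  6.12093868e-05,
        9.20864695e-03,  4.82537087e-05]), 'eef_pos': array([ 262.51782064, -566.67294844,  230.55644479]), 'tcp_rot': array([-3.14024030e+00,  1.76037567e-05,  4.33843869e-01]), 'contact_force': array([-0.40015206, -0.54522834, -0.61549654]), 'wrist_torque': array([ 0.02367603, -0.02415925,  0.01852046]), 'grasp_force': 0.0, 'opening': 1.000557226255586}
scene [[0.97, 0.18, -0.16, 710.91], [0.24, -0.68, 0.69, -782.76], [0.02, -0.71, -0.7, 955.13], [0.0, 0.0, 0.0, 1.0]] [[417.1, 0.0, 254.7], [0.0, 417.1, 195.9], [0.0, 0.0, 1.0]]
top [[0.05, -0.98, 0.21, 347.21], [-1.0, -0.05, 0.01, -5.68], [0.0, -0.21, -0.98, 1088.72], [0.0, 0.0, 0.0, 1.0]] [[401.9, 0.0, 256.9], [0.0, 401.9, 196.7], [0.0, 0.0, 1.0]]
```

View pics/scene.png

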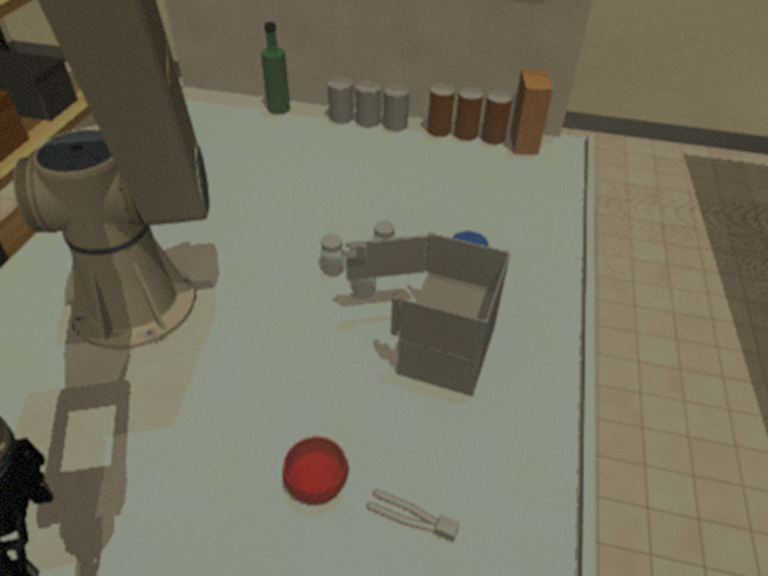

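View pics/top.png

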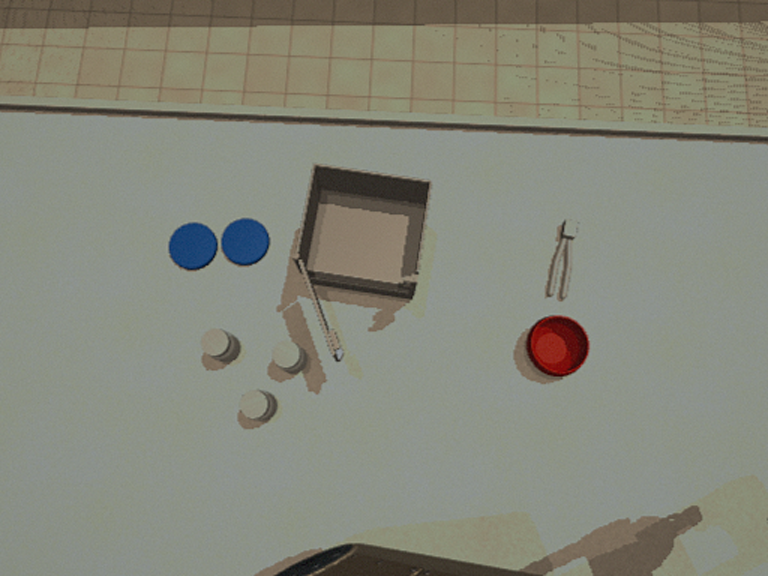

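The top view shows the tier at about (365,230) and the open door running from (298,260) to (340,355). The jar candidates are (218,344), (288,357) and (257,405). Image left is +y, so (218,344) is farthest left. In the scene view I still need to rule out the row of cans at the wall, near (340..400,100). Next I'll measure and take one enlarged crop.

Run:
```python
from h import *
t=np.load("top.npz");im,w=t["im"],t["w"]
save("pics/crop.png",im[150:310,110:310],4)
z=w[...,2]
P=lambda a:np.round(a,1).tolist()
# jar tops
m=((z>70)&(z<100)).astype(np.uint8)
n,l,st,c=cv2.connectedComponentsWithStats(m)
for i in range(1,n):
    if st[i,4]>60:
        q=w[l==i];print("obj",P(c[i]),st[i,4],"mean",P(q.mean(0)),"min",P(q.min(0)),"max",P(q.max(0)),P(im[l==i].mean(0)))
# tier rim & door top
m=((z>196)&(z<214)&(w[...,0]>300)).astype(np.uint8)
n,l,st,c=cv2.connectedComponentsWithStats(m)
for i in range(1,n):
    if st[i,4]>15:
        q=w[l==i];h=cv2.convexHull(q[:,:2].astype(np.float32));print("rim",P(c[i]),st[i,4],"z",P(np.median(q[:,2])),P(q.min(0)),P(q.max(0)),cv2.minAreaRect(q[:,:2].astype(np.float32)))
np.save("rim.npy",w[m>0])
print("table z",P(np.nanmedian(z[300:330,60:120])))
s=np.load("scene.npz");print([P(s["w"][y,x]) for x,y in((227,68),(246,70),(264,73),(293,74))])
vis=im.copy();vis[m>0]=[255,0,0];save("pics/rim.png",vis[90:260,160:310],4)
```

```text
obj [143.0, 227.9] 289 mean [472.5, 285.1, 84.1] min [450.1, 262.7, 70.4] max [495.6, 308.2, 89.2] [136.2, 133.1, 117.6]
obj [190.3, 235.8] 278 mean [458.0, 164.7, 84.4] min [436.0, 142.8, 70.3] max [480.6, 188.3, 90.4] [139.1, 140.6, 124.6]
obj [168.9, 269.1] 296 mean [373.7, 210.6, 84.5] min [351.9, 188.3, 70.8] max [396.8, 233.3, 90.1] [138.4, 138.2, 122.3]
rim [231.1, 160.0] 773 z 203.3 [444.3, -60.6, 196.1] [747.2, 149.2, 209.0] ((591.87548828125, 51.76649475097656), (195.10604858398438, 296.8854064941406), 83.24732971191406)
rim [273.6, 185.1] 43 z 206.2 [562.3, -44.6, 196.0] [576.7, -24.3, 211.9] ((569.7134399414062, -34.28373718261719), (19.09282112121582, 14.918569564819336), 81.23933410644531)
table z 0.0
[[210.0, 833.8, 70.0], [294.8, 837.3, 70.6], [374.7, 838.6, 67.1], [501.3, 833.1, 83.3]]
```

View pics/crop.png

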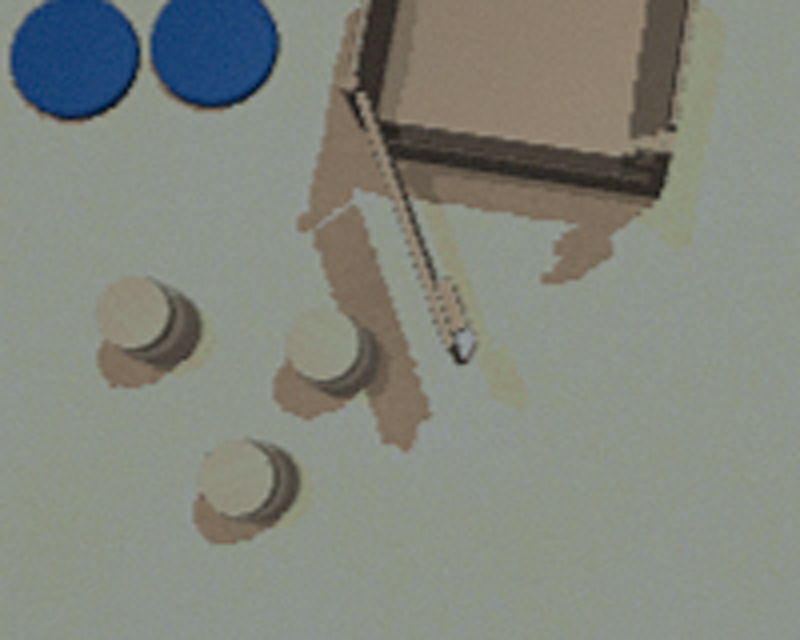

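View pics/rim.png

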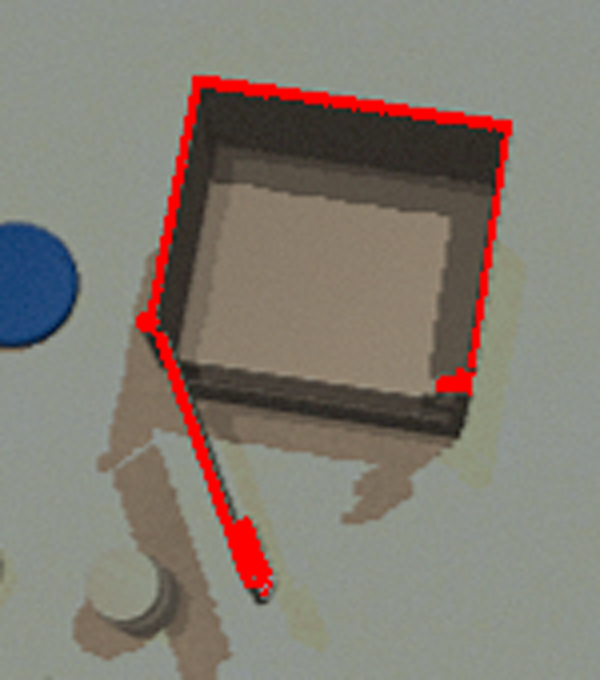

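The crop confirms three matching steel-lidded jars. The one at crop (135,315), full image (143,228), has y = 285, the greatest of the three (the others are 211 and 165). It is 52 mm wide with its top at z ≈ 86. The wall cans come out about 75 mm wide, so they aren't it. The rim picture shows the back, left and right walls and the door clearly, so I'll fit the tier and door poses from those.

Run:
```python
from h import *
q=np.load("rim.npy")[:,:2]
(cx,cy),_,_=cv2.minAreaRect(q.astype(np.float32))
a0=np.arctan2(*( -(np.array([734,149])-0)[::-1]*0+np.array([0,1])))if 0 else 0
def fit(p):
    for _ in range(4):
        vx,vy,x,y=cv2.fitLine(p.astype(np.float32),cv2.DIST_HUBER,0,.01,.01).ravel()
        r=np.abs((p-[x,y])@[-vy,vx]);p=p[r<max(4,2*np.median(r))]
    return np.array([vx,vy]),np.array([x,y]),r.std(),len(p),p
tx=[(745,137),(708,-57)]
print("maxx pt",q[q[:,0].argmax()],"maxy",q[q[:,1].argmax()],"miny",q[q[:,1].argmin()],"minx",q[q[:,0].argmin()])
B=q[q[:,0].argmax()];L=q[q[:,1].argmax()];R=q[q[:,1].argmin()];D=q[q[:,0].argmin()]
t=np.load("top.npz");w=t["w"]
pt=lambda cx,cy:w[int(90+cy/4),int(160+cx/4)]
for n,c in dict(BL=(198,80),BR=(508,127),FL=(147,322),FR=(468,385),D=(262,590)).items():print(n,np.round(pt(*c),1))
def seg(a,b,tol=10):
    a=np.array(a,float);b=np.array(b,float);d=b-a;L=np.hypot(*d);d/=L
    s=(q-a)@d;r=(q-a)@[-d[1],d[0]]
    return fit(q[(np.abs(r)<tol)&(s>8)&(s<L-8)])
P={n:pt(*c)[:2] for n,c in dict(BL=(198,80),BR=(508,127),FL=(147,322),FR=(468,385),D=(262,590)).items()}
for a,b in(("BL","BR"),("BL","FL"),("BR","FR"),("FL","D")):
    v,p,sd,n,_=seg(P[a],P[b]);print(a,b,"dir",np.round(v,4),"ang",np.degrees(np.arctan2(v[1],v[0])).round(2),"pt",p.round(1),"sd",sd.round(2),n)
```

```text
maxx pt [747.24210122 115.36898744] maxy [599.057106   149.15064821] miny [720.2951336  -60.62646958] minx [444.34893346  68.26204007]
BL [742.8 124.2 207. ]
BR [724.5 -60.4 205.4]
FL [595.4 143.5 205.4]
FR [567.1 -42.6 202.8]
D [446.7  68.5 195.8]
BL BR dir [0.1085 0.9941] ang 83.77 pt [735.3  33.3] sd 0.83 211
BL FL dir [ 0.9935 -0.114 ] ang -6.55 pt [667.1 133.4] sd 0.74 128
BR FR dir [ 0.9939 -0.1099] ang -6.31 pt [645.2 -50.4] sd 0.58 102
FL D dir [0.9131 0.4076] ang 24.06 pt [519.9 105.4] sd 0.98 181
```

```bash
cat >> h.py <<'E'
from scipy.spatial.transform import Rotation as Rn
TH=np.radians(-6.35);EX=np.array([np.cos(TH),np.sin(TH)]);EY=np.array([-np.sin(TH),np.cos(TH)]);TO=np.array([662.6,40.8])
tw=lambda x,y:TO+x*EX+y*EY
def delta(pos,yaw,start=None,rpy=None):
    s=sensors.sense()
    R0=Rn.from_euler('xyz',s["tcp_rot"] if rpy is None else rpy);p0=s["eef_pos"] if start is None else np.array(start)
    R1=Rn.from_euler('xyz',[np.pi,0,yaw])
    print("delta",np.round((R0.inv()*R1).as_rotvec(),3).tolist(),np.round(R0.inv().apply(np.array(pos)-p0)/1000,4).tolist())
E
python3 - <<'E'
from h import *
delta([400,0,300],TH);delta([472.8,285.4,200],TH);print(tw(10,0),tw(-78,90))
E
```

```text
delta [-0.001, 0.0, 0.545] [0.363, -0.4565, -0.0688]
delta [-0.001, 0.0, 0.545] [0.549, -0.6848, 0.0315]
[672.53864816  39.69398336] [595.03269411 138.87476319]
```

Careful with the scale: shifts go in shares of 0.8 m and turns go in shares of pi rad. That gives: -0.358 m / 0.8 = -0.4475, -0.312 m / 0.8 = -0.39, 0.545 rad / 3.1416 = 0.1735.

Request:
move_arm(
  motion=[
    [0,0,0.0477,0.0375,-0.0475,-0.0375,0.0854],
    [0,0,0.0955,0.0813,-0.1,-0.0625,0.0854],
    [0,0,0.1432,0.125,-0.1563,-0.0875,0.0854],
    [0,0,0.1735,0.1725,-0.215,-0.0875,0.0854],
    [0,0,0.1735,0.2188,-0.275,-0.0875,0.0854],
    [0,0,0.1735,0.265,-0.3325,-0.0875,0.0854],
    [0,0,0.1735,0.3113,-0.39,-0.0875,0.0854],
    [0,0,0.1735,0.3575,-0.4475,-0.0875,0.0854],
  ],
)

```text
clock: 1.1
eef_pos: [371.7, -120.2, 301.3]
tcp_rot: [3.142, -0.0, -0.112]
contact_force: [1.9, -0.7, -0.3]
opening: 1.004
grasp_force: 0.0
```

Run:
```python
from h import *
print(sensors.sense()["eef_pos"],sensors.sense()["tcp_rot"]);delta([472.8,285.4,220],TH)
```

```text
[ 371.65675387 -120.23709248  301.28147905] [ 3.14157381e+00 -3.72810887e-04 -1.11643749e-01]
delta [0.0, -0.0, -0.001] [0.0553, -0.4144, 0.0813]
```

Scaled: -0.405 m / 0.8 = -0.5063, -0.355 m / 0.8 = -0.4438.

Request:
move_arm(
  motion=[
    [0,0,0,0.01,-0.0725,0,0.0854],
    [0,0,0,0.02,-0.1475,0,0.0854],
    [0,0,0,0.03,-0.2225,0.0125,0.0854],
    [0,0,0,0.04,-0.2975,0.0375,0.0854],
    [0,0,0,0.05,-0.3725,0.0625,0.0854],
    [0,0,0,0.06,-0.4438,0.0875,0.0854],
    [0,0,0,0.0688,-0.5063,0.1,0.0854],
    [0,0,0,0.0688,-0.5063,0.1,0.0854],
  ],
)

```text
clock: 2.1
eef_pos: [471.2, 277.1, 219.7]
tcp_rot: [3.141, 0.002, -0.108]
contact_force: [-0.1, -0.2, 0.9]
opening: 1.001
grasp_force: 0.0
```

Run:
```python
from h import *
im,w=cloud("wrist");save("pics/wrist.png",im);z=w[...,2]
m=((z>76)&(z<95)).astype(np.uint8)
n,l,st,c=cv2.connectedComponentsWithStats(m)
for i in range(1,n):
    if st[i,4]>200:
        q=w[l==i];print(c[i].round(),st[i,4],np.median(q[:,2]).round(1),q.min(0).round(1),q.max(0).round(1),cv2.minEnclosingCircle(q[:,:2].astype(np.float32)))
print(sensors.sense()["eef_pos"],sensors.sense()["contact_force"]);delta([472.8,285.4,40],TH)
```

```text
[398.  13.] 256 85.2 [599.2 139.7  76. ] [619.4 143.2  94.9] ((609.2779541015625, 141.05221557617188), 10.120157241821289)
[245. 183.] 1612 83.6 [450.4 263.1  76.1] [496.3 309.1  85.7] ((473.29150390625, 285.9768371582031), 23.282222747802734)
[364. 184.] 1663 83.6 [436.  142.1  76. ] [481.9 188.1  85.9] ((459.0141296386719, 164.8439483642578), 23.47704315185547)
[320. 260.] 1171 83.5 [350.8 190.6  76.1] [398.2 234.5  85.4] ((374.5263671875, 211.8538818359375), 23.789165496826172)
[470.81730645 275.37957274 220.18151539] [-0.17078525 -0.28151887 -0.28287421]
delta [0.001, 0.002, 0.002] [0.0012, -0.0104, 0.1802]
```

View pics/wrist.png

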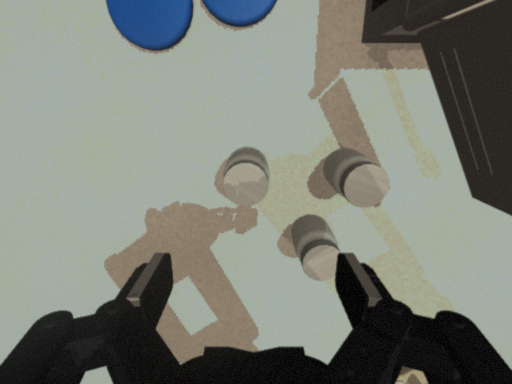

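The wrist view shows the target jar at (245,183), centred at (473.3,286.0), which agrees with the top view. The other two are at (364,184) and (320,260), clear of the fingers' path.

Scaled: 0.18 m / 0.8 = 0.225, 0.002 m / 0.8 = 0.0025.

Request:
move_arm(
  motion=[
    [0,0,0,0.0025,-0.0133,0.0375,0.0854],
    [0,0,0,0.0025,-0.0133,0.0875,0.0854],
    [0,0,0,0.0025,-0.0133,0.1375,0.0854],
    [0,0,0,0.0025,-0.0133,0.175,0.0854],
    [0,0,0,0.0025,-0.0133,0.2063,0.0854],
    [0,0,0,0.0025,-0.0133,0.225,0.0854],
    [0,0,0,0.0025,-0.0133,0.225,0.0854],
  ],
)

```text
clock: 3.02
eef_pos: [474.1, 283.7, 40.9]
tcp_rot: [3.141, 0.001, -0.112]
contact_force: [-0.5, 0.6, 0.8]
opening: 0.998
grasp_force: 0.0
```

Request:
move_arm(
  motion=[
    [0,0,0,0,0,0,0.06],
    [0,0,0,0,0,0,0.05],
    [0,0,0,0,0,0,0.045],
    [0,0,0,0,0,0,0.04],
    [0,0,0,0,0,0,0.04],
    [0,0,0,0,0,0,0.04],
  ],
  grip_force=30,
)

```text
clock: 3.78
eef_pos: [475.2, 285.1, 42.5]
tcp_rot: [-3.141, -0.002, -0.111]
contact_force: [-0.7, -0.5, 7.0]
opening: 0.588
grasp_force: 30.1
```

Request:
move_arm(
  motion=[
    [0,0,0,0,0,-0.0125,0.04],
    [0,0,0,0,0,-0.05,0.04],
    [0,0,0,0,0,-0.1,0.04],
    [0,0,0,0,0,-0.1625,0.04],
    [0,0,0,0,0,-0.225,0.04],
    [0,0,0,0,0,-0.2875,0.04],
    [0,0,0,0,0,-0.325,0.04],
    [0,0,0,0,0,-0.325,0.04],
  ],
)

```text
clock: 4.78
eef_pos: [475.4, 285.3, 304.4]
tcp_rot: [-3.138, -0.004, -0.111]
contact_force: [-0.4, 0.8, -3.1]
opening: 0.586
grasp_force: 32.1
```

Run:
```python
from h import *
im,w=cloud("scene");save("pics/held.png",im[120:280,150:350],3)
s=sensors.sense();print(s["eef_pos"],s["contact_force"]);p=tw(12,0);delta([*p,300],TH)
```

```text
[474.52631981 284.67378178 302.18371446] [ 0.17033521 -0.7538996  -1.93721134]
delta [-0.001, -0.002, -0.0] [0.226, 0.2215, 0.0023]
```

View pics/held.png

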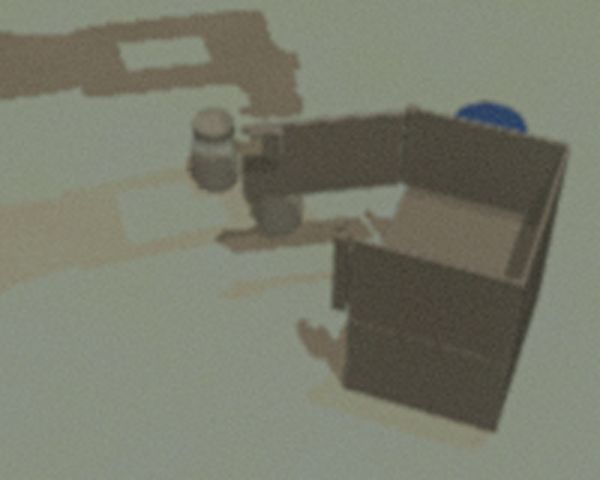

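The crop shows the two other jars still standing, at crop (213,150) and (278,210). The target has left the work surface, and the downward force of about 2 N matches its weight. Next: carry it over the tier.

Scaled: 0.226 m / 0.8 = 0.2825, 0.2215 m / 0.8 = 0.2769.

Request:
move_arm(
  motion=[
    [0,0,0,0.015,0.015,0,0.04],
    [0,0,0,0.05,0.0488,0,0.04],
    [0,0,0,0.1,0.0975,0,0.04],
    [0,0,0,0.15,0.1463,0,0.04],
    [0,0,0,0.2,0.1963,0,0.04],
    [0,0,0,0.2438,0.2388,0,0.04],
    [0,0,0,0.2688,0.2638,0,0.04],
    [0,0,0,0.2825,0.2769,0,0.04],
  ],
)

```text
clock: 5.82
eef_pos: [674.7, 38.0, 299.8]
tcp_rot: [3.141, 0.002, -0.112]
contact_force: [-0.4, 0.4, -1.7]
opening: 0.584
grasp_force: 32.1
```

Run:
```python
from h import *
im,w=cloud("top");save("pics/over.png",im[90:240,180:330],4)
s=sensors.sense();print(s["eef_pos"],s["contact_force"],s["grasp_force"]);p=tw(12,0);delta([*p,152],TH)
im,w=cloud("scene");save("pics/over2.png",im[60:280,150:390],3)
```

```text
[675.43624786  37.41121882 300.10288182] [ 1.11492557 -1.07530098 -1.90403654] 32.13720450825349
delta [0.001, 0.001, -0.001] [-0.001, -0.0021, 0.1481]
```

View pics/over2.png

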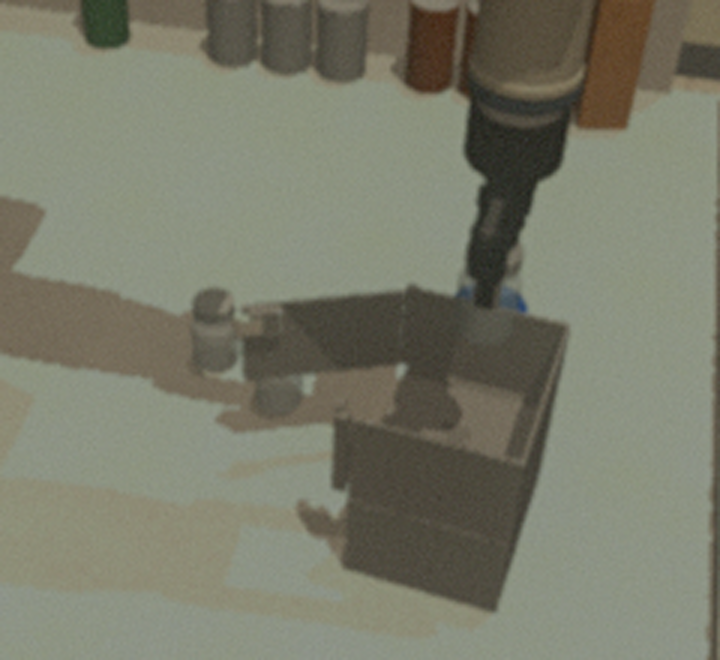

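The scene crop shows the jar upright in the fingers above the tier, around crop (490,300). I'll lower it to just above the floor, then feel for contact.

Scaled: 0.142 m / 0.8 = 0.1775, -0.001 m / 0.8 = -0.0013.

Request:
move_arm(
  motion=[
    [0,0,0,-0.0013,-0.0025,0.015,0.04],
    [0,0,0,-0.0013,-0.0025,0.0438,0.04],
    [0,0,0,-0.0013,-0.0025,0.075,0.04],
    [0,0,0,-0.0013,-0.0025,0.1063,0.04],
    [0,0,0,-0.0013,-0.0025,0.1375,0.04],
    [0,0,0,-0.0013,-0.0025,0.16,0.04],
    [0,0,0,-0.0013,-0.0025,0.1725,0.04],
    [0,0,0,-0.0013,-0.0025,0.1775,0.04],
  ],
)

```text
clock: 6.92
eef_pos: [673.6, 41.9, 159.0]
tcp_rot: [-3.142, 0.0, -0.111]
contact_force: [-0.2, 0.1, -2.3]
opening: 0.589
grasp_force: 32.1
```

Scaled: 0.003 m / 0.8 = 0.0038, 0.0015 m / 0.8 = 0.0019.

Request:
move_arm(
  motion=[
    [0,0,0,0,0,0.0019,0.04],
    [0,0,0,0,0,0.0038,0.04],
    [0,0,0,0,0,0.0038,0.04],
  ],
)

```text
clock: 7.3
eef_pos: [673.9, 41.5, 156.7]
tcp_rot: [-3.141, -0.001, -0.111]
contact_force: [-0.5, 0.0, -1.2]
opening: 0.586
grasp_force: 32.1
```

Scaled: 0.003 m / 0.8 = 0.0038, 0.0015 m / 0.8 = 0.0019.

Request:
move_arm(
  motion=[
    [0,0,0,0,0,0.0019,0.04],
    [0,0,0,0,0,0.0038,0.04],
    [0,0,0,0,0,0.0038,0.04],
  ],
)

```text
clock: 7.68
eef_pos: [673.6, 41.5, 153.1]
tcp_rot: [3.142, 0.0, -0.111]
contact_force: [0.4, 0.8, -2.9]
opening: 0.585
grasp_force: 32.1
```

Scaled: 0.0025 m / 0.8 = 0.0031, 0.0015 m / 0.8 = 0.0019.

Request:
move_arm(
  motion=[
    [0,0,0,0,0,0.0019,0.04],
    [0,0,0,0,0,0.0031,0.04],
    [0,0,0,0,0,0.0031,0.04],
  ],
)

```text
clock: 8.05
eef_pos: [673.7, 41.5, 150.6]
tcp_rot: [3.142, 0.0, -0.111]
contact_force: [-0.3, -0.9, -3.3]
opening: 0.585
grasp_force: 32.1
```

Scaled: 0.002 m / 0.8 = 0.0025, 0.001 m / 0.8 = 0.0013.

Request:
move_arm(
  motion=[
    [0,0,0,0,0,0.0013,0.04],
    [0,0,0,0,0,0.0025,0.04],
    [0,0,0,0,0,0.0025,0.04],
  ],
)

```text
clock: 8.43
eef_pos: [673.8, 41.5, 148.7]
tcp_rot: [-3.142, 0.0, -0.111]
contact_force: [0.4, -0.1, -2.2]
opening: 0.582
grasp_force: 32.1
```

Scaled: 0.001 m / 0.8 = 0.0013.

Request:
move_arm(
  motion=[
    [0,0,0,0,0,0.0013,0.04],
    [0,0,0,0,0,0.0013,0.04],
  ],
)

```text
clock: 8.68
eef_pos: [674.0, 41.5, 148.6]
tcp_rot: [-3.141, -0.001, -0.111]
contact_force: [-2.6, 0.3, 4.8]
opening: 0.585
grasp_force: 32.8
```

The jar has reached the floor: the force went from -2 N to +5 N at z ≈ 148.5, as predicted. I'll release it gently.

Request:
move_arm(
  motion=[
    [0,0,0,0,0,0,0.056],
    [0,0,0,0,0,0,0.062],
    [0,0,0,0,0,0,0.07],
    [0,0,0,0,0,0,0.075],
    [0,0,0,0,0,0,0.075],
  ],
  grip_force=20,
)

```text
clock: 9.3
eef_pos: [673.7, 41.6, 147.7]
tcp_rot: [3.142, 0.0, -0.111]
contact_force: [0.3, 0.1, -0.4]
opening: 0.88
grasp_force: 0.0
```

Scaled: -0.2 m / 0.8 = -0.25, -0.18 m / 0.8 = -0.225.

Request:
move_arm(
  motion=[
    [0,0,0,0,0,-0.0125,0.075],
    [0,0,0,0,0,-0.0375,0.075],
    [0,0,0,0,0,-0.075,0.075],
    [0,0,0,0,0,-0.125,0.075],
    [0,0,0,0,0,-0.175,0.075],
    [0,0,0,0,0,-0.225,0.06],
    [0,0,0,0,0,-0.25,0.03],
    [0,0,0,0,0,-0.25,0],
  ],
)

```text
clock: 10.3
eef_pos: [674.6, 41.6, 351.3]
tcp_rot: [-3.141, -0.005, -0.111]
contact_force: [-0.2, 0.6, -0.6]
opening: 0.283
grasp_force: 0.0
```

Run:
```python
from h import *
im,w=cloud("top")
z=w[...,2]
s=sensors.sense();print(s["qpos"].round(2),s["eef_pos"],s["contact_force"])
# door line near its top
H=tw(-78,90);m=(z>196)&(z<212);q=w[m][:,:2];r=np.hypot(*(q-H).T)
g=q[(r>30)&(r<150)&((q-H)@EX<-15)&(q[:,0]>430)&(q[:,1]<150)]
v=cv2.fitLine(g.astype(np.float32),cv2.DIST_HUBER,0,.01,.01).ravel();print("door line",v,len(g),"phi",np.radians(83.65)-np.arctan2(v[1],v[0]))
m=((z>180)&(z<196)&(np.linalg.norm(w[...,:2]-TO,axis=-1)<60));q=w[m];t=(q[:,:2]-TO)
print("jar in tier",np.stack([t@EX,t@EY]).mean(1),q[:,2].mean() if len(q) else None,len(q))
def P(phi,c,rho=120,z=175):
    a=TH-phi; n=np.array([np.cos(a),np.sin(a)]); d=np.array([n[1],-n[0]])
    return [*(H+rho*d-(14+c)*n),z],a+np.pi
for phi,c in((1.04,30),):
    p,yw=P(phi,c);p[2]=300;print(p,yw);delta(p,yw)
```

```text
[0.06 0.35 1.38 0.   1.41 1.74] [673.93626805  41.57745782 349.25878877] [ 0.47336713  0.18164017 -0.7951768 ]Traceback (most recent call last):
  File "<stdin>", line 8, in <module>
cv2.error: OpenCV(4.12.0) /io/opencv/modules/imgproc/src/linefit.cpp:50: error: (-215:Assertion failed) count > 0 in function 'fitLine2D_wods'
```

```bash
cat >> h.py <<'E'
H=tw(-78,90)
def P(phi,c,rho=120,z=175):
    a=TH-phi; n=np.array([np.cos(a),np.sin(a)]); d=np.array([n[1],-n[0]])
    return [*(H+rho*d-(14+c)*n),z],a+np.pi
E
python3 - <<'E'
from h import *
p,yw=P(1.04,30);p[2]=300;print(np.round(p),yw);delta(p,yw)
im,w=cloud("scene");z=w[...,2]
m=((z>180)&(z<198)&(np.linalg.norm(w[...,:2]-TO,axis=-1)<65));q=w[m];t=(q[:,:2]-TO)
print("jar?",len(q),np.stack([t@EX,t@EY]).T.min(0),np.stack([t@EX,t@EY]).T.max(0))
m=(z>120)&(z<202);q=w[m][:,:2];r=np.hypot(*(q-H).T)
g=q[(r>30)&(r<150)&((q-H)@EX<-20)]
v=cv2.fitLine(g.astype(np.float32),cv2.DIST_HUBER,0,.01,.01).ravel();print("door",v,len(g),"phi",np.radians(83.65)-np.arctan(v[1]/v[0]))
save("pics/rel.png",im[60:280,150:390],3)
E
```

```text
[468. 130. 300.] 1.9907642460881532
delta [0.002, -0.002, -2.102] [-0.2151, -0.0651, 0.0488]
jar? 208 [-16.55010067 -22.22492917] [28.68641096 26.09618556]
door [9.1507524e-01 4.0328312e-01 5.1698376e+02 1.0321389e+02] 865 phi 1.0448660931023084
```

View pics/rel.png

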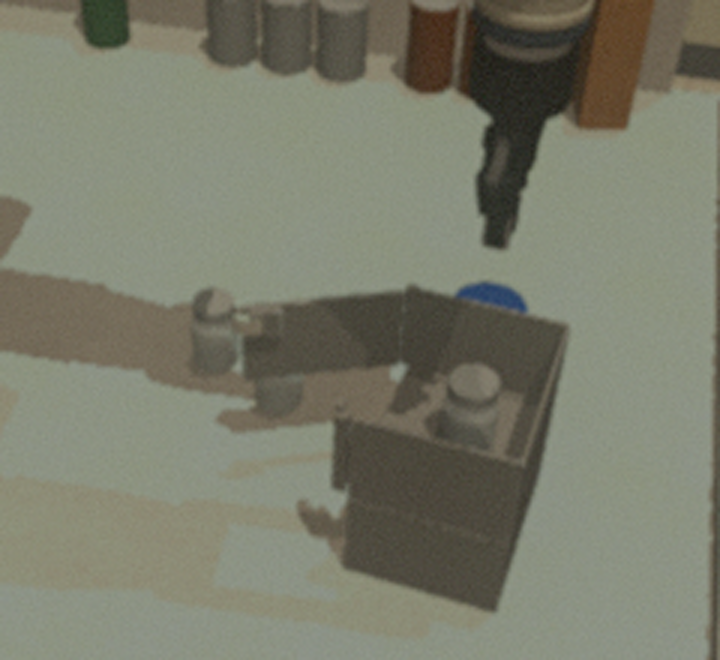

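The jar stands upright at crop (472,400), at about (+7, +2) mm in the tier frame. The door is still open at 1.045 rad. I'll bring the closed fingers to the outside of the door.

Scaled: -0.144 m / 0.8 = -0.18, -0.126 m / 0.8 = -0.1575, -1.4 rad / 3.1416 = -0.4456.

Request:
move_arm(
  motion=[
    [0,0,-0.0541,-0.0225,-0.0069,0,0],
    [0,0,-0.1114,-0.045,-0.0138,0,0],
    [0,0,-0.1655,-0.0675,-0.0206,0,0],
    [0,0,-0.2228,-0.09,-0.0275,0.0125,0],
    [0,0,-0.2801,-0.1125,-0.0344,0.025,0],
    [0,0,-0.3342,-0.135,-0.0413,0.0375,0],
    [0,0,-0.3883,-0.1575,-0.0475,0.05,0],
    [0,0,-0.4456,-0.18,-0.0544,0.0613,0],
  ],
)

```text
clock: 11.4
eef_pos: [534.0, 100.8, 297.1]
tcp_rot: [-3.139, 0.001, 1.295]
contact_force: [0.8, -0.2, -0.8]
opening: 0.001
grasp_force: 0.0
```

Run:
```python
from h import *
p,yw=P(1.04,30);p[2]=300;delta(p,yw)
```

```text
delta [-0.003, 0.0, -0.696] [0.0101, -0.072, -0.0028]
```

Scaled: 0.122 m / 0.8 = 0.1525, -0.072 m / 0.8 = -0.09, -0.695 rad / 3.1416 = -0.2212.

Request:
move_arm(
  motion=[
    [0,0,-0.0541,0.0038,-0.0225,-0.0038,0],
    [0,0,-0.1114,0.0063,-0.045,-0.0038,0],
    [0,0,-0.1655,0.01,-0.0675,-0.0038,0],
    [0,0,-0.2212,0.0125,-0.09,-0.0038,0],
    [0,0,-0.2212,0.0125,-0.09,0.0375,0],
    [0,0,-0.2212,0.0125,-0.09,0.0875,0],
    [0,0,-0.2212,0.0125,-0.09,0.1375,0],
    [0,0,-0.2212,0.0125,-0.09,0.1525,0],
  ],
)

```text
clock: 12.4
eef_pos: [466.8, 129.8, 174.0]
tcp_rot: [-3.136, -0.001, 1.984]
contact_force: [-0.0, -0.1, 0.2]
opening: -0.001
grasp_force: 0.0
```

Run:
```python
from h import *
s=sensors.sense();print(s["eef_pos"],s["tcp_rot"],s["contact_force"])
for phi,c in((1.04,12),(1.04,2),(.94,0),(.84,0),(.74,0),(.64,0),(.54,0),(.44,0)): delta(*P(phi,c))
```

```text
[466.80490684 129.76972917 173.95497089] [-3.13600231e+00 -8.26670514e-04  1.98381061e+00] [-0.02398055 -0.0868332   0.21974607]
delta [-0.006, -0.001, -0.007] [-0.018, 0.0009, -0.0011]
delta [-0.006, -0.001, -0.007] [-0.028, 0.001, -0.0011]
delta [-0.006, -0.001, -0.107] [-0.042, 0.0003, -0.0011]
delta [-0.005, -0.001, -0.207] [-0.0541, 0.0008, -0.0011]
delta [-0.005, -0.002, -0.307] [-0.066, 0.0025, -0.0011]
delta [-0.005, -0.002, -0.407] [-0.0778, 0.0054, -0.0011]
delta [-0.005, -0.002, -0.507] [-0.0891, 0.0094, -0.0012]
delta [-0.005, -0.002, -0.607] [-0.1001, 0.0145, -0.0012]
```

Scaled: -0.054 m / 0.8 = -0.0675, -0.042 m / 0.8 = -0.0525, -0.207 rad / 3.1416 = -0.0659.

Request:
move_arm(
  motion=[
    [0,0,0,-0.015,0.0013,0,0],
    [0,0,-0.0022,-0.0275,0.0013,0,0],
    [0,0,-0.0022,-0.0338,0.0013,0,0],
    [0,0,-0.015,-0.0431,0.0006,0,0],
    [0,0,-0.0341,-0.0525,0.0004,0,0],
    [0,0,-0.05,-0.06,0.0006,0,0],
    [0,0,-0.0659,-0.0675,0.001,0,0],
  ],
)

```text
clock: 13.28
eef_pos: [492.2, 81.0, 177.7]
tcp_rot: [3.14, 0.0, 2.192]
contact_force: [0.6, 1.3, 0.2]
opening: 0.001
grasp_force: 0.6
```

Run:
```python
from h import *
s=sensors.sense();print(s["eef_pos"],s["tcp_rot"],s["contact_force"])
for phi in (.84,.74,.64,.54,.44,.34,.28): print(phi,end=' ');delta(*P(phi,0,z=s["eef_pos"][2]))
```

```text
[492.17415738  80.9875352  177.74492439] [3.13997953e+00 3.56133583e-04 2.19187345e+00] [0.56372102 1.29249568 0.21335438]
0.84 delta [0.002, 0.0, 0.001] [0.0014, -0.0026, -0.0]
0.74 delta [0.002, 0.0, -0.099] [-0.0107, -0.0035, -0.0]
0.64 delta [0.002, 0.001, -0.199] [-0.0228, -0.0031, 0.0]
0.54 delta [0.002, 0.001, -0.299] [-0.0347, -0.0015, 0.0]
0.44 delta [0.002, 0.001, -0.399] [-0.0465, 0.0013, 0.0]
0.34 delta [0.001, 0.001, -0.499] [-0.0579, 0.0053, 0.0]
0.28 delta [0.001, 0.001, -0.559] [-0.0645, 0.0082, 0.0]
```

Scaled: -0.0465 m / 0.8 = -0.0581, -0.0347 m / 0.8 = -0.0434, -0.4 rad / 3.1416 = -0.1273.

Request:
move_arm(
  motion=[
    [0,0,-0.0159,-0.0063,-0.0038,0,0],
    [0,0,-0.0318,-0.0134,-0.0044,0,0],
    [0,0,-0.0477,-0.0213,-0.0041,0,0],
    [0,0,-0.0637,-0.0285,-0.0038,0,0],
    [0,0,-0.0796,-0.0363,-0.0029,0,0],
    [0,0,-0.0955,-0.0434,-0.0019,0,0],
    [0,0,-0.1114,-0.0506,0,0,0],
    [0,0,-0.1273,-0.0581,0.0016,0,0],
  ],
)

```text
clock: 14.28
eef_pos: [519.9, 43.9, 177.6]
tcp_rot: [3.141, 0.0, 2.592]
contact_force: [-0.2, 1.9, -0.4]
opening: -0.004
grasp_force: 0.9
```

```bash
cat >> h.py <<'E'
def rep(phis):
    s=sensors.sense();yw=s["tcp_rot"][2]-np.pi;n=np.array([np.cos(yw),np.sin(yw)])
    print(s["eef_pos"],"normal push N",-(s["contact_force"][:2]@n),"lateral",s["contact_force"][:2]@[n[1],-n[0]])
    for phi in phis: print(round(phi,3),end=' ');delta(*P(phi,0,z=s["eef_pos"][2]))
E
python3 -c "
from h import *
rep((.44,.38,.32,.26,.2))
im,w=cloud('scene');z=w[...,2];m=(z>120)&(z<202);q=w[m][:,:2];r=np.hypot(*(q-H).T)
g=q[(r>30)&(r<150)&((q-H)@EX<-8)&((q-H)@EX>-100)&(np.abs((q-H)@EY+65)<80)]
v=cv2.fitLine(g.astype(np.float32),cv2.DIST_HUBER,0,.01,.01).ravel();print('door',v,len(g),'phi',np.radians(83.65)-np.arctan(v[1]/v[0]))
"
```

```text
[519.86432758  43.88396418 177.59579037] normal push N 1.1592511029091097 lateral -1.5323080885058462
0.44 delta [0.001, 0.0, 0.001] [-0.0003, 0.0003, 0.0]
0.38 delta [0.001, 0.0, -0.059] [-0.0076, -0.0003, 0.0]
0.32 delta [0.001, 0.0, -0.119] [-0.0148, -0.0005, 0.0]
0.26 delta [0.001, 0.0, -0.179] [-0.022, -0.0003, 0.0]
0.2 delta [0.001, 0.0, -0.239] [-0.0293, 0.0004, 0.0]
door [5.2406496e-01 8.5167831e-01 5.5149969e+02 6.7121147e+01] 590 phi 0.4407884559067212
```

The door follows the fingers, at 0.441 rad measured against 0.44 planned. I'll continue to about 0.22.

Scaled: -0.0269 m / 0.8 = -0.0336, -0.022 m / 0.8 = -0.0275, -0.22 rad / 3.1416 = -0.07.

Request:
move_arm(
  motion=[
    [0,0,-0.0095,-0.0048,0,0,0],
    [0,0,-0.0191,-0.0095,0,0,0],
    [0,0,-0.0286,-0.014,0,0,0],
    [0,0,-0.0382,-0.0185,0,0,0],
    [0,0,-0.0477,-0.0231,0,0,0],
    [0,0,-0.0573,-0.0275,0,0,0],
    [0,0,-0.0668,-0.0321,0,0,0],
    [0,0,-0.07,-0.0336,0,0,0],
  ],
)

```text
clock: 15.32
eef_pos: [542.8, 30.1, 176.7]
tcp_rot: [3.141, -0.0, 2.812]
contact_force: [-1.7, 1.9, 0.1]
opening: 0.002
grasp_force: 1.1
```

```bash
python3 -c "
from h import *
rep((.22,.2,.18,.16,.14))"
```

```text
[542.76325381  30.14900906 176.71956157] normal push N 2.1967620105271295 lateral -1.2406493354772063
0.22 delta [0.0, -0.0, 0.001] [-0.0001, -0.0002, -0.0]
0.2 delta [0.0, -0.0, -0.019] [-0.0025, -0.0004, -0.0]
0.18 delta [0.0, -0.0, -0.039] [-0.0049, -0.0007, -0.0]
0.16 delta [0.0, -0.0, -0.059] [-0.0073, -0.0008, -0.0]
0.14 delta [0.0, 0.0, -0.079] [-0.0098, -0.0009, -0.0]
```

Scaled: -0.0024 m / 0.8 = -0.003, -0.0004 m / 0.8 = -0.0005, -0.02 rad / 3.1416 = -0.0064.

Request:
move_arm(
  motion=[
    [0,0,-0.0032,-0.0015,-0.0003,0,0],
    [0,0,-0.0064,-0.003,-0.0005,0,0],
  ],
)

```text
clock: 15.58
eef_pos: [544.6, 29.0, 176.7]
tcp_rot: [3.142, -0.0, 2.831]
contact_force: [-1.3, 2.0, -0.2]
opening: -0.001
grasp_force: 1.1
```

Scaled: -0.0024 m / 0.8 = -0.003, -0.0012 m / 0.8 = -0.0015, -0.02 rad / 3.1416 = -0.0064.

Request:
move_arm(
  motion=[
    [0,0,-0.0032,-0.0015,-0.0001,0,0],
    [0,0,-0.0064,-0.003,-0.0003,0,0],
  ],
)

```text
clock: 15.82
eef_pos: [546.8, 28.0, 176.7]
tcp_rot: [-3.141, -0.0, 2.851]
contact_force: [-1.6, 1.7, -0.5]
opening: -0.002
grasp_force: 1.1
```

Scaled: -0.0024 m / 0.8 = -0.003, -0.0012 m / 0.8 = -0.0015, -0.02 rad / 3.1416 = -0.0064.

Request:
move_arm(
  motion=[
    [0,0,-0.0032,-0.0015,-0.0001,0,0],
    [0,0,-0.0064,-0.003,-0.0001,0,0],
  ],
)

```text
clock: 16.08
eef_pos: [549.1, 27.1, 176.7]
tcp_rot: [-3.141, -0.0, 2.872]
contact_force: [-2.0, 0.3, -0.3]
opening: -0.006
grasp_force: 1.2
```

Scaled: -0.0024 m / 0.8 = -0.003, -0.0012 m / 0.8 = -0.0015, -0.02 rad / 3.1416 = -0.0064.

Request:
move_arm(
  motion=[
    [0,0,-0.0032,-0.0015,-0.0001,0,0],
    [0,0,-0.0064,-0.003,-0.0001,0,0],
  ],
)

```text
clock: 16.32
eef_pos: [551.4, 26.2, 176.7]
tcp_rot: [-3.141, -0.0, 2.892]
contact_force: [-2.0, -1.3, -1.2]
opening: -0.002
grasp_force: 1.2
```

Scaled: -0.0024 m / 0.8 = -0.003, -0.0012 m / 0.8 = -0.0015, -0.02 rad / 3.1416 = -0.0064.

Request:
move_arm(
  motion=[
    [0,0,-0.0032,-0.0015,0,0,0],
    [0,0,-0.0064,-0.003,0,0,0],
  ],
)

```text
clock: 16.58
eef_pos: [552.9, 25.5, 176.7]
tcp_rot: [-3.141, -0.002, 2.911]
contact_force: [-6.9, -1.7, 2.6]
opening: 0.007
grasp_force: 3.0
```

Scaled: -0.0024 m / 0.8 = -0.003, -0.0012 m / 0.8 = -0.0015, -0.02 rad / 3.1416 = -0.0064.

Request:
move_arm(
  motion=[
    [0,0,-0.0032,-0.0015,0,0,0],
    [0,0,-0.0064,-0.003,0,0,0],
  ],
)

```text
clock: 16.82
eef_pos: [554.9, 24.8, 176.7]
tcp_rot: [-3.14, -0.002, 2.932]
contact_force: [-8.1, -2.6, 3.8]
opening: 0.001
grasp_force: 3.7
```

The bevel is riding on the strike at about 7–8 N. From here I'll use 1 mm steps.

Scaled: -0.001 m / 0.8 = -0.0013, -0.008 rad / 3.1416 = -0.0025.

Request:
move_arm(
  motion=[
    [0,0,-0.0025,-0.0013,0,0,0],
  ],
)

```text
clock: 16.95
eef_pos: [555.7, 24.5, 176.7]
tcp_rot: [-3.14, -0.003, 2.939]
contact_force: [-8.3, -3.0, 5.3]
opening: 0.0
grasp_force: 3.9
```

Scaled: -0.001 m / 0.8 = -0.0013, -0.008 rad / 3.1416 = -0.0025.

Request:
move_arm(
  motion=[
    [0,0,-0.0025,-0.0013,0,0,0],
  ],
)

```text
clock: 17.08
eef_pos: [557.4, 24.4, 176.7]
tcp_rot: [-3.141, -0.001, 2.947]
contact_force: [-3.6, -1.8, 0.5]
opening: -0.004
grasp_force: 1.7
```

The force dropped from 8.8 to 4 N, so it looks like the snap. I'll hold for one period to confirm.

Scaled: -0.0003 m / 0.8 = -0.0004.

Request:
move_arm(
  motion=[
    [0,0,0,-0.0004,0,0,0],
  ],
)

```text
clock: 17.2
eef_pos: [558.2, 24.6, 176.8]
tcp_rot: [-3.141, -0.0, 2.947]
contact_force: [-3.3, -1.5, -0.2]
opening: 0.001
grasp_force: 1.4
```

Scaled: 0.012 m / 0.8 = 0.015, 0.001 m / 0.8 = 0.0013.

Request:
move_arm(
  motion=[
    [0,0,0,0.0013,0,0,0],
    [0,0,0,0.0038,0,0,0],
    [0,0,0,0.0075,0,0,0],
    [0,0,0,0.015,0,0,0],
  ],
)

```text
clock: 17.7
eef_pos: [546.5, 27.5, 176.9]
tcp_rot: [3.141, 0.0, 2.947]
contact_force: [-1.5, 1.2, 0.4]
opening: 0.001
grasp_force: 0.7
```

```bash
python3 -c "
from h import *
rep(())
im,w=cloud('top');save('pics/end.png',im[90:240,170:320],4)
im,w=cloud('scene');z=w[...,2];m=(z>150)&(z<202);q=w[m][:,:2]
t=np.stack([(q-H)@EX,(q-H)@EY],1);g=t[(np.abs(t[:,0])<35)&(t[:,1]<-30)&(t[:,1]>-150)]
print(len(g),[ (y,np.percentile(g[np.abs(g[:,1]-y)<8,0],[5,50,95]).round(1).tolist()) for y in(-40,-60,-80,-100,-120,-140) if (np.abs(g[:,1]-y)<8).any()])
save('pics/end2.png',im[60:280,150:390],3)
"
```

```text
[546.51560566  27.47724493 176.85838353] normal push N 1.6772991676574829 lateral -0.9142648544772011
222 [(-40, [-8.6, -7.1, -5.4]), (-60, [-14.3, -10.9, -8.1]), (-80, [-16.2, -14.5, -13.0]), (-100, [-19.6, -18.3, -17.0]), (-120, [-29.0, -21.9, -13.6]), (-140, [-26.3, -15.8, -14.2])]
```

View pics/end2.png

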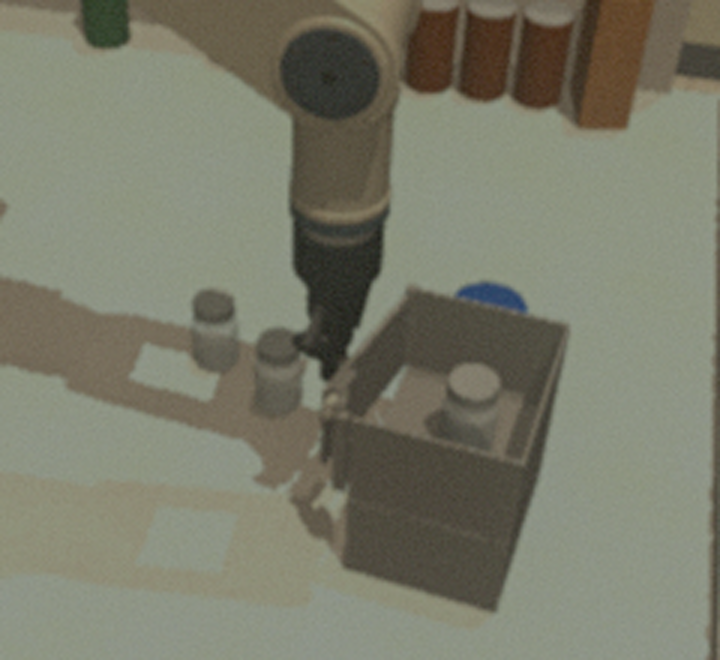

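The door followed the fingers back to about 0.18 rad, so it hasn't latched. I'll repeat the push and go deeper after the force drop, until it is clearly past the snap.

Scaled: -0.0115 m / 0.8 = -0.0144, -0.0105 m / 0.8 = -0.0131.

Request:
move_arm(
  motion=[
    [0,0,0,-0.0019,0,0,0],
    [0,0,0,-0.0038,0,0,0],
    [0,0,0,-0.0056,0,0,0],
    [0,0,0,-0.0075,0,0,0],
    [0,0,0,-0.0094,0,0,0],
    [0,0,0,-0.0113,0,0,0],
    [0,0,0,-0.0131,0,0,0],
    [0,0,0,-0.0144,0,0,0],
  ],
)

```text
clock: 18.8
eef_pos: [557.3, 24.6, 176.7]
tcp_rot: [-3.141, -0.001, 2.947]
contact_force: [-4.1, -1.6, 1.3]
opening: 0.001
grasp_force: 1.6
```

Scaled: -0.001 m / 0.8 = -0.0013.

Request:
move_arm(
  motion=[
    [0,0,0,-0.0013,0,0,0],
  ],
)

```text
clock: 18.92
eef_pos: [558.8, 24.5, 176.6]
tcp_rot: [-3.141, -0.0, 2.947]
contact_force: [-3.9, -1.3, -0.6]
opening: -0.001
grasp_force: 1.3
```

Scaled: -0.001 m / 0.8 = -0.0013, -0.008 rad / 3.1416 = -0.0025.

Request:
move_arm(
  motion=[
    [0,0,-0.0025,-0.0013,0,0,0],
  ],
)

```text
clock: 19.05
eef_pos: [560.0, 24.5, 176.7]
tcp_rot: [-3.142, 0.0, 2.955]
contact_force: [-3.3, -1.9, -0.6]
opening: -0.002
grasp_force: 1.4
```

Scaled: -0.001 m / 0.8 = -0.0013, -0.008 rad / 3.1416 = -0.0025.

Request:
move_arm(
  motion=[
    [0,0,-0.0025,-0.0013,0,0,0],
  ],
)

```text
clock: 19.18
eef_pos: [560.7, 24.3, 176.7]
tcp_rot: [-3.141, -0.001, 2.963]
contact_force: [-6.2, -1.7, 2.6]
opening: -0.001
grasp_force: 3.0
```

Scaled: -0.0006 m / 0.8 = -0.0008, -0.004 rad / 3.1416 = -0.0013.

Request:
move_arm(
  motion=[
    [0,0,-0.0013,-0.0008,0,0,0],
  ],
)

```text
clock: 19.3
eef_pos: [560.7, 24.2, 176.6]
tcp_rot: [-3.141, -0.002, 2.967]
contact_force: [-7.1, 0.3, 3.5]
opening: -0.001
grasp_force: 3.6
```

Scaled: -0.0005 m / 0.8 = -0.0006, -0.004 rad / 3.1416 = -0.0013.

Request:
move_arm(
  motion=[
    [0,0,-0.0013,-0.0006,0,0,0],
  ],
)

```text
clock: 19.42
eef_pos: [560.6, 24.2, 176.6]
tcp_rot: [-3.141, -0.003, 2.971]
contact_force: [-8.6, -1.4, 5.3]
opening: 0.001
grasp_force: 4.5
```

The door no longer moves while the force rises steeply, so this is the rigid stop, about 3.5 mm past the drop. I'll back off and check whether it holds.

Scaled: 0.008 m / 0.8 = 0.01, 0.007 m / 0.8 = 0.0088.

Request:
move_arm(
  motion=[
    [0,0,0,0.0013,0,0,0],
    [0,0,0,0.0025,0,0,0],
    [0,0,0,0.0038,0,0,0],
    [0,0,0,0.005,0,0,0],
    [0,0,0,0.0063,0,0,0],
    [0,0,0,0.0075,0,0,0],
    [0,0,0,0.0088,0,0,0],
    [0,0,0,0.01,0,0,0],
  ],
)

```text
clock: 20.42
eef_pos: [554.0, 25.6, 176.8]
tcp_rot: [3.142, 0.0, 2.971]
contact_force: [-0.7, -0.1, 0.8]
opening: -0.005
grasp_force: 0.0
```

```bash
cat >> h.py <<'E'
def door():
    im,w=cloud('scene');z=w[...,2];m=(z>150)&(z<202);q=w[m][:,:2]
    t=np.stack([(q-H)@EX,(q-H)@EY],1);g=t[(np.abs(t[:,0])<45)&(t[:,1]<-30)&(t[:,1]>-110)]
    print([(y,np.percentile(g[np.abs(g[:,1]-y)<8,0],[5,50,95]).round(1).tolist()) for y in(-40,-60,-80,-100) if (np.abs(g[:,1]-y)<8).any()])
E
python3 -c "
from h import *
rep(());door()"
```

```text
[553.95895748  25.57395681 176.80804648] normal push N 0.6381134751525525 lateral 0.19356134669758568
[(-40, [-3.3, -2.4, -1.3]), (-60, [-5.2, -3.9, -2.9]), (-80, [-6.4, -5.2, -4.4]), (-100, [-8.7, -6.6, -5.9])]
```

The contact force is now zero (grasp reading 0.0) and the door sits at about 0.07 rad by itself. I'll withdraw fully and check again.

Scaled: -0.12 m / 0.8 = -0.15, -0.08 m / 0.8 = -0.1.

Request:
move_arm(
  motion=[
    [0,0,0,0.0125,0,0,0],
    [0,0,0,0.0375,0,0,0],
    [0,0,0,0.05,0,-0.0375,0],
    [0,0,0,0.05,0,-0.1,0],
    [0,0,0,0.05,0,-0.15,0],
    [0,0,0,0.05,0,-0.15,0],
    [0,0,0,0.05,0,-0.15,0],
    [0,0,0,0.05,0,-0.15,0],
  ],
)

```text
clock: 21.48
eef_pos: [513.6, 32.3, 295.4]
tcp_rot: [-3.141, -0.002, 2.971]
contact_force: [0.0, 0.4, 0.2]
opening: 0.003
grasp_force: 0.0
```

```bash
python3 -c "
from h import *
rep(());door()
im,w=cloud('scene');save('pics/final.png',im,1.5)"
```

```text
[513.64603058  32.345425   295.42933372] normal push N 0.0657194199771283 lateral -0.39874378551568024
[(-40, [-3.4, -2.3, -1.4]), (-60, [-5.2, -4.0, -2.9]), (-80, [-8.1, -5.3, -4.4]), (-100, [-7.5, -6.7, -5.3])]
```

View pics/final.png

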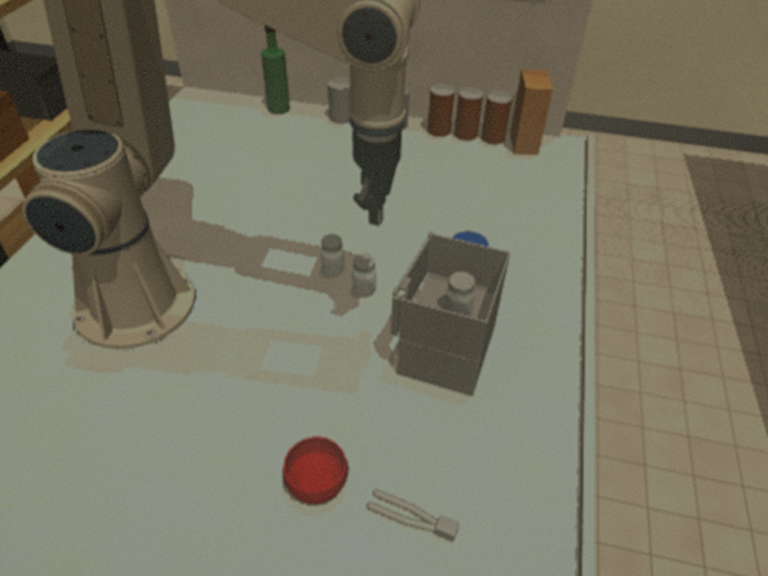

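The final view shows the door closed and holding without the arm, the jar upright in the tier at (460,290), and the keeper, press and visible lid where they were. Handing in.

```bash
python3 -c "
from rig import order
print(order.sign_off())"
```

```text
the job is handed in; nothing more can be done
None
```

I handed the job in at about 22 s: the jar stands upright in the upper tier and the door is latched at about 0.07 rad, after a first push that did not latch and a second to the stop; the judge returned no result.

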